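Put the mixed-up finds back on their own pads

TASK

The four recovered finds on the conservation table stand on each other's pads: put the blue jar on the blue pad, the brass bell on the yellow pad, the red box on the red pad and the green flask on the green pad, each standing upright in the middle of its pad. The empty grey pad is free for parking one of them on the way. Always keep the finds upright, and leave the white bottle where it stands.

Things in the scene. Friction and masses are not known exactly. Their poses are not given: they have to be found in the camera images.
- jar: blue ceramic jar with a blue lid: round, upright body 52 mm in diameter from 8 to 52 mm above its underside (foot 46 mm), narrower lid with a small knob, 76 mm tall in all, about 0.25 kg. Belongs on the blue pad. Origin at the centre of its underside, z up.
- bell: brass hand bell standing on its mouth: mouth 50 mm in diameter, flaring body to 40 mm height, then an upright round brass handle 18 mm in diameter from 42 to 90 mm above the underside (to grip it by), about 0.25 kg. Belongs on the yellow pad. Origin at the centre of its underside, z up.
- box: red lacquered closed box, square, 44 x 44 mm, 54.5 mm tall, brass line round it and a small brass square on top, sides along its own x and y axes, in one piece, about 0.2 kg. Belongs on the red pad. Origin at the centre of its underside, z up.
- flask: green glass flask: round body 44 mm in diameter up to 56 mm height, then a thin neck with a green stopper, 86 mm tall in all, about 0.2 kg. Belongs on the green pad. Origin at the centre of its underside, z up.
- pad_blue: blue round flat pad, diameter 110 mm, 8 mm thick, fixed to the table, with a pale disc 68 mm across marking its middle. Origin at the centre of its underside: its upper face is 8 mm above the origin. At the start another colour's find stands on it.
- pad_yellow: yellow round flat pad, diameter 110 mm, 8 mm thick, fixed to the table, with a pale disc 68 mm across marking its middle. Origin at the centre of its underside: its upper face is 8 mm above the origin. At the start another colour's find stands on it.
- pad_red: red round flat pad, diameter 110 mm, 8 mm thick, fixed to the table, with a pale disc 68 mm across marking its middle. Origin at the centre of its underside: its upper face is 8 mm above the origin. At the start another colour's find stands on it.
- pad_green: green round flat pad, diameter 110 mm, 8 mm thick, fixed to the table, with a pale disc 68 mm across marking its middle. Origin at the centre of its underside: its upper face is 8 mm above the origin. At the start another colour's find stands on it.
- pad_grey: grey round flat pad, diameter 110 mm, 8 mm thick, fixed to the table, with a black disc 68 mm across marking its middle. Origin at the centre of its underside: its upper face is 8 mm above the origin. Empty at the start: the free spot for parking one find.
- white_bottle: white plastic bottle with grey cap, 52 mm in diameter, 105 mm tall, loose, standing among the pads; to be left alone. (A spatula and a brush, under 25 mm high, also lie flat between the pads; they are not part of the job.) Origin at the centre of its underside, z up.
Mind the look-alikes: they are no part of the job. What is shaped like the bell but purple is not meant.

How it is judged (in metres and radians):
At the end, for the whole second after the job is handed in: Each find stands upright (within 0.1 rad) and at rest on the upper face of the pad of its own colour (bell: yellow), its centre within 13 mm of the pad's centre (horizontal distance between jar and pad_blue below 0.013 m and z of jar in the frame of pad_blue between 0.004 and 0.012 m and angle between each of jar, bell, box, flask's own z axis and vertical below 0.1 rad and linear speed of each of jar, bell, box, flask below 0.02 m/s and angular speed of each of jar, bell, box, flask below 0.2 rad/s and horizontal distance between bell and pad_yellow below 0.013 m and z of bell in the frame of pad_yellow between 0.004 and 0.012 m and horizontal distance between box and pad_red below 0.013 m and z of box in the frame of pad_red between 0.004 and 0.012 m and horizontal distance between flask and pad_green below 0.013 m and z of flask in the frame of pad_green between 0.004 and 0.012 m); the robot touches nothing.
It fails at once if a find is tipped more than 0.6 rad (angle between any of jar, bell, box, flask's own z axis and vertical above 0.6 rad).
It fails at once if the white bottle is moved more than 20 mm (distance of white_bottle from where it was at the start of the episode above 0.02 m).
It also fails if it takes over 141 s, if anything falls off the work surface, if the arm or the gripper's body presses on something with over 40 N, if the wrist force passes 120 N, or if a joint passes its speed limit or range.

ROBOT

A 6-joint arm with a two-finger parallel gripper is mounted at the origin on the work surface. World frame = base frame: x ahead of the robot, y to its left, z up, the work surface at z = 0. Lengths are in mm, angles in degrees, forces in N, time in s.
With the tool pointing down it reaches from about 300 to 850 mm from the base axis. Payload 4.2 kg.
Tool frame: the origin (TCP) lies midway between the tips of the shut fingers; the grasp point (between the pads) lies 19 mm behind it; z points along the fingers, y is the line along which they close (so a half turn about z gives the same grasp; the last joint's range is limited). The gripper opens to 91 mm and grips with 3 to 60 N. Pads are 32 mm wide; open, the fingers measure 118 mm over their backs; the gripper's body (76 mm by 178 mm) begins 60 mm behind the grasp point.
Start: joints at [-78.323, 18.312, 89.639, -0, 72.044, -1.146], TCP at [127.615, -560.676, 213.976] pointing down, gripper open.
Joint ranges: [-177.97, 177.97], [-48.28, 115.42], [12.27, 149.76], [-77.06, 257.06], [2.81, 150.46], [-146.56, 146.56]. Speed limits (degrees/s): [147.25, 147.25, 180, 180, 180, 180].

INTERFACE

Orientations are given as [roll, pitch, yaw] about the fixed x, y, z axes, in that order (R = Rz(yaw) Ry(pitch) Rx(roll)).
In Python, from workcell import env gives the robot as it stands.
- The arm moves only by the shell command python3 -m jog 'ROWS' [FORCE]. ROWS is a JSON object of lists of equal length, an entry for each row: "jaw": the finger opening in mm, from 0 to 91.2; "slide": the shift along the tool's x, y, z in units of 30 mm (1.0 is 30 mm), a list of three; "spin": the turn about the tool's z in units of 8 degrees (1.0 is 8 degrees). In form: {"jaw": [jaw, ...], "slide": [[dx, dy, dz], ...], "spin": [spin, ...]}. A call has 1 to 10 rows; each row shifts and turns the commanded pose from where the row before left it, along the tool's axes as they then stand; what a row does not reach is not made up. A row lasts 1/10 s, in which the tool goes at most 50 mm and 8.59 degrees, less where a joint would pass 70% of its speed; a pose out of reach is approached as far as the arm can. A call is refused whole if a number of a shift passes 1 or a number of a turn 1, either way. A call with a gripper value outside its range is refused whole. The fingers move at their own pace and stop on an object; FORCE is the grip in N (left out, the last holds). Time passes only in rows, so rows that do not move let the fingers close. It gives the time, the measured TCP pose, the force, the opening and the grip force at its end, in the units of the state.
- env.state(): the state, without advancing time (a new reading comes with each control period).
- env.grab_frame(name): name is "side" or "top"; returns the picture (384x512x3 uint8, red, green, blue); there is no depth.
- env.camera_model(name): a dict with "fx", "fy", "cx", "cy" (pixels), "D" ([k1, k2, p1, p2, k3] as OpenCV has them; the pictures are not rectified), "camera_from_world" (4x4, takes a point from world to camera coordinates). Camera axes: x right, y up, looking along -z (the intrinsics and any distortion apply to the point x, -y, -z); pixel columns grow to the right and rows downward; lengths in mm; the calibration is good to about 2 mm. A picture is of the moment at which its call begins. camera_model takes no time and is no camera call.
- env.job_done(): hands the job in; it is judged then, once.
The state is a dict: "time_s": time; "qpos": joint angles; "qvel": joint speeds; "effort": joint torques, N m; "ee_pos": TCP position; "ee_rot": TCP orientation; "force": force on the tool from outside, world axes, zero at the start; "torque": the same for the moment, N m; "gripper_width": finger opening in mm; "gripper_force": force on a finger pad.
Only numpy, scipy, OpenCV 4.12 (cv2) and the standard library are available. Lean on these libraries where they do the work, as an engineer would, in place of code of your own. Each camera call takes 0.05 s, during which the arm holds its last target. There are 200 camera calls.

## Working session

There is one attempt and no reset: what is moved stays moved. The work goes in short steps, Python scripts to look and compute and a shell command to move; the robot and the scene stay as the last step left them, time stands still between calls to the robot, and variables do not carry over. Pictures are saved under pics/ and viewed, at most 14 in all, crops included, and the job is handed in when it is done.

```bash
ls; mkdir -p pics; python3 - <<'E'
from workcell import env
import cv2
for n in("top","side"):
    cv2.imwrite(f"pics/{n}0.png",env.grab_frame(n)[:,:,::-1]); m=env.camera_model(n); print(n,m)
s=env.state();print(s)
E
```

```text
pics
top {'fx': 440.67255416615745, 'fy': 440.67255416615745, 'cx': 253.07435408118445, 'cy': 183.07217677294378, 'D': array([-0.15467812,  0.        ,  0.        ,  0.        ,  0.        ]), 'camera_from_world': array([[ 9.63884360e-02, -9.95332305e-01, -4.78254080e-03,
        -3.41435338e+01],
       [ 9.68221387e-01,  9.26468015e-02,  2.32301349e-01,
        -5.78068163e+02],
       [-2.30773950e-01, -2.70217220e-02,  9.72632105e-01,
        -8.51113937e+02],
       [ 0.00000000e+00,  0.00000000e+00,  0.00000000e+00,
         1.00000000e+00]])}
side {'fx': 452.73987668501144, 'fy': 452.73987668501144, 'cx': 252.48299140313793, 'cy': 187.07304188309928, 'D': array([-0.10138155,  0.        ,  0.        ,  0.        ,  0.        ]), 'camera_from_world': array([[-9.64771444e-01, -2.62341101e-01, -1.98294766e-02,
         5.70296567e+02],
       [ 1.62589049e-01, -6.53787497e-01,  7.39003863e-01,
        -1.21257499e+02],
       [-2.06835351e-01,  7.09745768e-01,  6.73409298e-01,
        -7.83004573e+02],
       [ 0.00000000e+00,  0.00000000e+00,  0.00000000e+00,
         1.00000000e+00]])}
{'time_s': 0.1, 'qpos': array([-7.83218011e+01,  1.83467706e+01,  8.97016164e+01, -1.20854633e-03,
        7.20424379e+01, -1.14773948e+00]), 'qvel': array([ 0.01728726, -0.08501206, -0.11600185, -0.12113025, -0.05527308,
       -0.01048179]), 'effort': array([ 3.14979452e-04, -4.13331592e+01, -2.32508504e+01,  7.28984317e-02,
        4.22155915e-02, -6.16725742e-05]), 'ee_pos': array([ 127.52667536, -560.20439089,  213.20154157]), 'ee_rot': array([-1.79909170e+02, -6.70415935e-04,  1.28263114e+01]), 'force': array([ 0.3411668 , -0.03555575,  0.25501431]), 'torque': array([-0.05449506,  0.01047203, -0.01108389]), 'gripper_force': 0.0, 'gripper_width': 90.82116030208535}
```

View pics/top0.png

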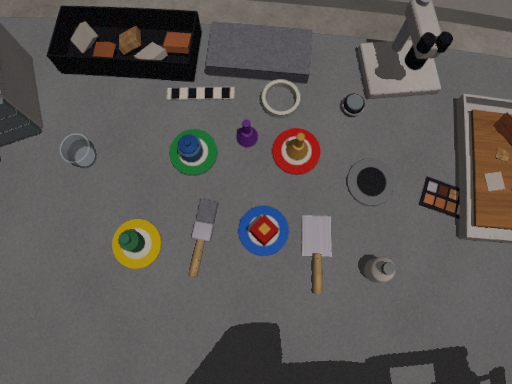

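View pics/side0.png

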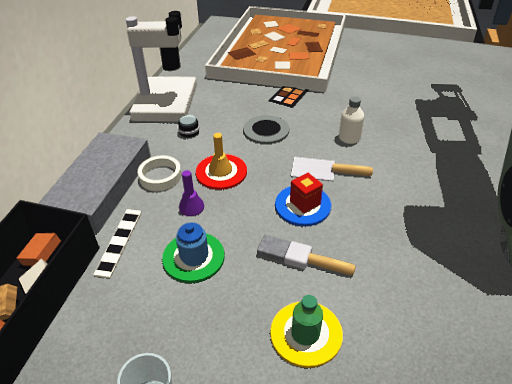

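The top view shows the jar on green (193,151), the bell on red (297,150), the box on blue (264,230), the flask on yellow (135,243) and grey empty (370,183). The purple decoy is at (247,134) and the white bottle at (380,270). The side view agrees. Next, the measurements.

```bash
cat > h.py <<'E'
import numpy as np,cv2
from workcell import env
def cam(n):
    m=env.camera_model(n);K=np.array([[m["fx"],0,m["cx"]],[0,m["fy"],m["cy"]],[0,0,1]]);return K,m["D"],np.array(m["camera_from_world"])
def cast(n,px,z):
    K,D,T=cam(n);u=cv2.undistortPoints(np.array(px,float).reshape(-1,1,2),K,D).reshape(-1,2)
    d=np.c_[u[:,0],-u[:,1],-np.ones(len(u))]@T[:3,:3];c=-T[:3,:3].T@T[:3,3]
    return (c+d*((z-c[2])/d[:,2])[:,None])[:,:2]
def proj(n,P):
    K,D,T=cam(n);p=np.c_[P,np.ones(len(P))]@T[:3].T
    return cv2.projectPoints(p*[1,-1,-1],np.zeros(3),np.zeros(3),K,D)[0].reshape(-1,2)
def hsv(n):
    f=env.grab_frame(n);return f,cv2.cvtColor(f,cv2.COLOR_RGB2HSV)
HUE=dict(blue=(100,125),yellow=(20,32),red=(-6,6),green=(55,90))
def mask(h,c,s=120,v=30):
    lo,hi=HUE[c];H=h[...,0].astype(int);H=np.where(H>170,H-180,H)
    return ((H>=lo)&(H<=hi)&(h[...,1]>s)&(h[...,2]>v)).astype(np.uint8)
E
python3 - <<'E'
from h import *
ap=dict(blue=(264,230),yellow=(135,243),red=(297,150),green=(193,151))
sp=dict(blue=(303,204),yellow=(306,333),red=(221,171),green=(193,256))
for n,pp in (("top",ap),("side",sp)):
    f,h=hsv(n)
    for c,(x,y) in pp.items():
        m=mask(h,c)
        k=np.zeros_like(m);cv2.circle(k,(x,y),45,1,-1);m*=k
        nn,l,st,_=cv2.connectedComponentsWithStats(m)
        out=[]
        i=1+np.argmax([s[2]*s[3] for s in st[1:]])
        hull=cv2.convexHull(np.argwhere(l==i)[:,::-1].astype(np.int32)).reshape(-1,2)
        w=cast(n,hull,8).astype(np.float32);e=cv2.minEnclosingCircle(w);el=cv2.fitEllipse(w)
        print(n,c,st[i],np.round(e[0],1),round(e[1],1),np.round(el[0],1),np.round(el[1],1))
    b=cv2.resize(f[80:290,100:400] if n=="top" else f[120:370,140:360],None,fx=2.4,fy=2.4,interpolation=cv2.INTER_CUBIC)
    cv2.imwrite(f"pics/{n}z.png",b[:,:,::-1])
    # grey: dark disc
    x,y=(371,181) if n=="top" else (267,128)
    m=(h[...,2]<30).astype(np.uint8);nn,l=cv2.connectedComponents(m);p=np.argwhere(l==l[y,x])[:,::-1]
    w=cast(n,cv2.convexHull(p.astype(np.int32)),8).astype(np.float32);print(n,"grey",l[y,x],len(p),cv2.fitEllipse(w))
E
```

```text
top blue [ 238  206   51   50 1171] [490.6  -8.6] 54.8 [490.5  -8.8] [108.7 109.1]
top yellow [ 112  219   50   50 1149] [434.  264.7] 55.4 [433.9 264.6] [109.5 110.2]
top red [ 272  128   49   47 1032] [677.9 -66.6] 55.2 [677.9 -66.5] [109.1 110.2]
top green [169 129  48  46 928] [653.6 166.7] 54.7 [653.5 166.8] [107.9 109.1]
top grey 10 486 ((623.0322265625, -240.64613342285156), (63.06494903564453, 63.513423919677734), 96.01074981689453)
side blue [275 186  56  40 933] [490.5  -3.1] 57.7 [490.9  -4.5] [109.1 116.5]
side yellow [ 270  302   73   66 2077] [433.6 268.3] 56.6 [434.1 268. ] [109.3 112.7]
side red [196 154  51  36 844] [677.3 -61.4] 58.2 [677.3 -61.7] [110.  116.8]
side green [ 162  234   62   49 1288] [652.7 170.9] 56.9 [652.8 170.6] [109. 114.]
side grey 0 185435 ((1481.0970458984375, -3081.00341796875), (2516.392822265625, 7484.45166015625), 16.559917449951172)
```

View pics/topz.png

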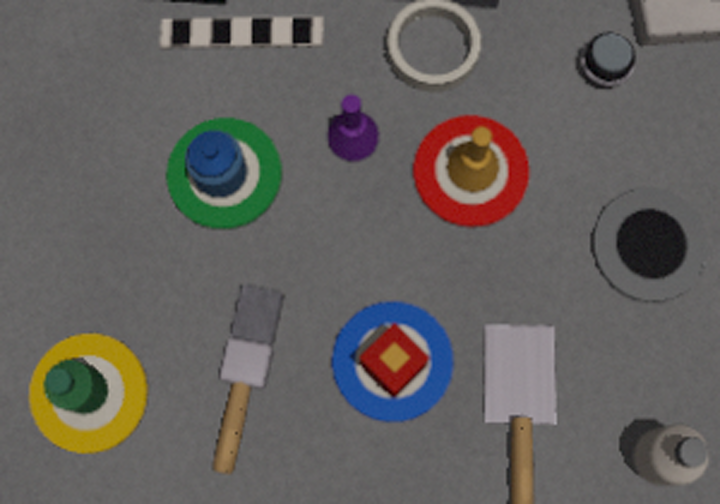

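View pics/sidez.png

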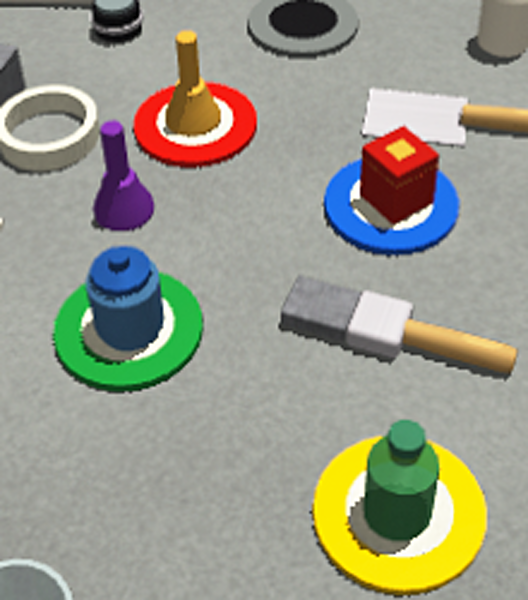

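The zooms show the knob, stopper, handle and box-lid points clearly. I'll cast these at their known heights in both views.

```bash
python3 - <<'E'
from h import *
z=lambda x,y:(100+(x+.5)/2.4-.5,80+(y+.5)/2.4-.5)
s=lambda x,y:(140+(x+.5)/2.4-.5,120+(y+.5)/2.4-.5)
for n,t,sd,h in (("jar",z(211,152),s(120,257),84),("bell",z(482,134),s(187,37),98),("box",z(395,358),s(401,149),62.5),("flask",z(61,378),s(407,430),94),("bottle",z(692,450),None,105),("purple",z(351,103),s(112,127),90)):
    print(n,cast("top",[t],h).round(1),cast("side",[sd],h).round(1) if sd else "")
c=cast("top",[z(*p) for p in((395,323),(429,359),(396,395),(358,358))],62.5);print("boxcorners",c.round(1),c.mean(0))
d=np.roll(c,-1,0)-c;print(np.hypot(*d.T),np.degrees(np.arctan2(d[:,1],d[:,0]))%90)
f,h=hsv("side")
m=mask(h,"red",v=60)
print(proj("top",np.array([[490.5,-8.7,62.5],[653,167,84]])))
E
```

```text
jar [[648.  166.5]] [[649.6 170.6]]
bell [[681.9 -67.7]] [[678.9 -64.7]]
box [[486.  -10.6]] [[486.7  -8.9]]
flask [[437.3 264.8]] [[435.5 265.6]]
bottle [[ 427.2 -257.7]] 
purple [[702.5  48.4]] [[701.9  50.1]]
boxcorners [[516.2  -7.9]
 [487.9 -39.7]
 [454.6 -14.4]
 [483.   20.8]] [485.44723619 -10.27766   ]
[42.53968236 41.80757267 45.23544271 43.88766819] [48.32623682 52.80337267 51.11802849 49.13761275]
[[263.54422975 226.63737253]
 [187.70788041 140.78313661]]
```

Box yaw is about 50°, so I'll use tool yaw 50 throughout. The bell gets parked on grey first.

```bash
cat > go.py <<'E'
import sys,numpy as np
from workcell import env
s=env.state();y=np.radians(s["ee_rot"][2]);t=np.array([float(v) for v in sys.argv[1:4]])
d=t-s["ee_pos"];u=np.array([np.cos(y)*d[0]+np.sin(y)*d[1],np.sin(y)*d[0]-np.cos(y)*d[1],-d[2]])/30
print("total",u.round(3),"per row of",[(n,(u/n).round(3).tolist()) for n in map(int,sys.argv[4:])],"rot",s["ee_rot"].round(2),"t",s["time_s"])
E
python3 -m jog '{"jaw":[60,60,60,60,60,60],"slide":[[0,0,0],[0,0,0],[0,0,0],[0,0,0],[0,0,0],[0,0,0]],"spin":[-0.93,-0.93,-0.93,-0.93,-0.93,0]}' 40
python3 go.py 680 -66.5 180 20 24
```

```text
time_s: 0.85
ee_pos: [127.6, -560.6, 213.8]
ee_rot: [-180.0, -0.0, 50.0]
force: [0.2, -0.5, -0.2]
gripper_width: 59.6
gripper_force: 0.0
total [24.452  3.523  1.127] per row of [(20, [1.223, 0.176, 0.056]), (24, [1.019, 0.147, 0.047])] rot [-1.7999e+02 -1.0000e-02  5.0010e+01] t 0.85
```

```bash
python3 -m jog '{"jaw":[60,60,60,60,60,60,60,60,60,60],"slide":[[0.9,0.13,0.04],[0.9,0.13,0.04],[0.9,0.13,0.04],[0.9,0.13,0.04],[0.9,0.13,0.04],[0.9,0.13,0.04],[0.9,0.13,0.04],[0.9,0.13,0.04],[0.9,0.13,0.04],[0.9,0.13,0.04]],"spin":[0,0,0,0,0,0,0,0,0,0]}'
python3 -m jog '{"jaw":[60,60,60,60,60,60,60,60,60,60],"slide":[[0.9,0.13,0.04],[0.9,0.13,0.04],[0.9,0.13,0.04],[0.9,0.13,0.04],[0.9,0.13,0.04],[0.9,0.13,0.04],[0.9,0.13,0.04],[0.9,0.13,0.04],[0.9,0.13,0.04],[0.9,0.13,0.04]],"spin":[0,0,0,0,0,0,0,0,0,0]}'
python3 -m jog '{"jaw":[60,60,60,60,60,60,60,60,60],"slide":[[0.9,0.13,0.04],[0.9,0.13,0.04],[0.9,0.13,0.04],[0.9,0.13,0.04],[0.9,0.13,0.04],[0.9,0.13,0.04],[0.6,0.1,0],[0,0,0],[0,0,0]],"spin":[0,0,0,0,0,0,0,0,0]}'
python3 go.py 680 -66.5 56 5 6
```

```text
time_s: 1.85
ee_pos: [331.7, -378.0, 202.0]
ee_rot: [180.0, 0.0, 49.8]
force: [0.4, -0.2, -0.2]
gripper_width: 60.1
gripper_force: 0.0
time_s: 2.85
ee_pos: [535.1, -196.1, 189.8]
ee_rot: [180.0, 0.0, 49.8]
force: [0.3, -1.0, 0.5]
gripper_width: 59.7
gripper_force: 0.0
time_s: 3.75
ee_pos: [669.8, -76.1, 182.3]
ee_rot: [-180.0, 0.1, 50.0]
force: [-0.2, 0.4, -0.0]
gripper_width: 60.5
gripper_force: 0.0
total [0.465 0.055 4.21 ] per row of [(5, [0.093, 0.011, 0.842]), (6, [0.078, 0.009, 0.702])] rot [-1.7996e+02  7.0000e-02  4.9960e+01] t 3.75
```

```bash
python3 -m jog '{"jaw":[60,60,60,60,60,60,60,60],"slide":[[0.465,0.055,0],[0,0,0.85],[0,0,0.85],[0,0,0.85],[0,0,0.85],[0,0,0.81],[0,0,0],[0,0,0]],"spin":[0,0,0,0,0,0,0,0]}'
python3 -m jog '{"jaw":[10,10,10,10,10,10,10],"slide":[[0,0,0],[0,0,0],[0,0,0],[0,0,0],[0,0,0],[0,0,0],[0,0,0]],"spin":[0,0,0,0,0,0,0]}' 30
```

```text
time_s: 4.55
ee_pos: [680.7, -66.6, 56.9]
ee_rot: [180.0, -0.0, 50.0]
force: [-0.1, -0.5, 0.2]
gripper_width: 60.2
gripper_force: 0.0
time_s: 5.25
ee_pos: [680.4, -66.3, 56.6]
ee_rot: [180.0, 0.0, 50.0]
force: [-0.1, 0.2, 0.6]
gripper_width: 17.5
gripper_force: 30.0
```

```bash
python3 -m jog '{"jaw":[10,10,10,10,10,10,10,10],"slide":[[0,0,-0.5],[0,0,-0.8],[0,0,-0.8],[0,0,-0.8],[0,0,-0.8],[0,0,-0.4],[0,0,0],[0,0,0]],"spin":[0,0,0,0,0,0,0,0]}'
python3 go.py 623 -240.6 180 8 9
```

```text
time_s: 6.05
ee_pos: [679.8, -66.3, 178.6]
ee_rot: [-179.9, 0.1, 50.0]
force: [-0.4, -0.1, -3.2]
gripper_width: 17.3
gripper_force: 30.0
total [-5.669  2.28  -0.046] per row of [(8, [-0.709, 0.285, -0.006]), (9, [-0.63, 0.253, -0.005])] rot [-1.7993e+02  5.0000e-02  5.0020e+01] t 6.05
```

```bash
python3 -m jog '{"jaw":[10,10,10,10,10,10,10,10,10,10],"slide":[[-0.5,0.2,0],[-0.7,0.28,0],[-0.8,0.32,0],[-0.8,0.32,0],[-0.8,0.32,0],[-0.8,0.32,0],[-0.7,0.28,0],[-0.57,0.24,0],[0,0,0],[0,0,0]],"spin":[0,0,0,0,0,0,0,0,0,0]}'
python3 go.py 623 -240.6 57.5 6
```

```text
time_s: 7.05
ee_pos: [623.2, -240.8, 178.8]
ee_rot: [-179.9, -0.0, 50.0]
force: [-0.1, 0.3, -1.6]
gripper_width: 17.4
gripper_force: 30.0
total [ 3.000e-03 -9.000e-03  4.042e+00] per row of [(6, [0.0, -0.001, 0.674])] rot [-1.7992e+02 -1.0000e-02  4.9960e+01] t 7.05
```

```bash
python3 -m jog '{"jaw":[10,10,10,10,10,10,10,10],"slide":[[0,0,0.8],[0,0,0.8],[0,0,0.8],[0,0,0.8],[0,0,0.5],[0,0,0.33],[0,0,0],[0,0,0]],"spin":[0,0,0,0,0,0,0,0]}'
python3 -m jog '{"jaw":[60,60,60,60,60,60,60,60,60,60],"slide":[[0,0,0],[0,0,0],[0,0,0],[0,0,0],[0,0,-0.5],[0,0,-0.8],[0,0,-0.8],[0,0,-0.8],[0,0,-0.8],[0,0,-0.3]],"spin":[0,0,0,0,0,0,0,0,0,0]}'
python3 go.py 486 -10 180 9 10
```

```text
time_s: 7.85
ee_pos: [624.3, -240.4, 59.1]
ee_rot: [179.9, -0.0, 50.1]
force: [-0.1, 0.4, -2.4]
gripper_width: 17.5
gripper_force: 30.0
time_s: 8.85
ee_pos: [624.8, -241.2, 181.7]
ee_rot: [179.7, -0.1, 50.0]
force: [-0.8, 1.6, 0.3]
gripper_width: 60.3
gripper_force: 0.0
total [ 2.934 -8.496  0.055] per row of [(9, [0.326, -0.944, 0.006]), (10, [0.293, -0.85, 0.006])] rot [ 1.7971e+02 -9.0000e-02  5.0020e+01] t 8.85
```

```bash
python3 -m jog '{"jaw":[75,75,75,75,75,75,75,75,75,75],"slide":[[0.293,-0.85,0],[0.293,-0.85,0],[0.293,-0.85,0],[0.293,-0.85,0],[0.293,-0.85,0],[0.293,-0.85,0],[0.293,-0.85,0],[0.293,-0.85,0],[0.293,-0.85,0],[0.293,-0.85,0]],"spin":[0,0,0,0,0,0,0,0,0,0]}'
python3 -c "
from h import *
cv2.imwrite('pics/t1.png',cv2.resize(env.grab_frame('top')[80:290,100:400],None,fx=2.4,fy=2.4,interpolation=cv2.INTER_CUBIC)[:,:,::-1])"
python3 go.py 486 -10 28 6
```

```text
time_s: 9.85
ee_pos: [483.6, -8.7, 178.0]
ee_rot: [-180.0, 0.0, 50.0]
force: [0.5, 0.2, -0.8]
gripper_width: 74.6
gripper_force: 0.0
total [3.000e-03 2.200e-01 4.996e+00] per row of [(6, [0.001, 0.037, 0.833])] rot [-1.7972e+02  3.0000e-02  5.0080e+01] t 9.9
```

View pics/t1.png

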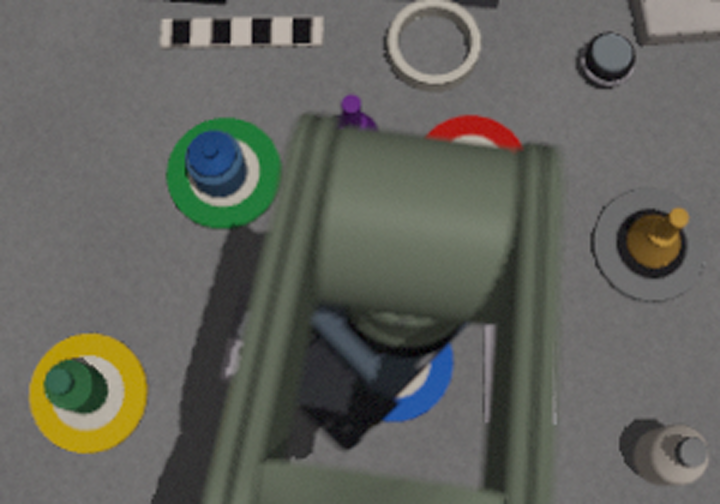

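The bell now stands upright on grey at (652,240). Next, the box.

```bash
python3 -m jog '{"jaw":[75,75,75,75,75,75,75,75,75],"slide":[[0,0.22,0],[0,0,0.85],[0,0,0.85],[0,0,0.85],[0,0,0.85],[0,0,0.85],[0,0,0.7],[0,0,0],[0,0,0]],"spin":[0,0,0,0,0,0,0,0,0]}'
python3 -m jog '{"jaw":[35,35,35,35,35,35,35],"slide":[[0,0,0],[0,0,0],[0,0,0],[0,0,0],[0,0,0],[0,0,0],[0,0,0]],"spin":[0,0,0,0,0,0,0]}' 30
python3 -m jog '{"jaw":[35,35,35,35,35,35,35,35],"slide":[[0,0,-0.5],[0,0,-0.8],[0,0,-0.8],[0,0,-0.8],[0,0,-0.8],[0,0,-0.4],[0,0,0],[0,0,0]],"spin":[0,0,0,0,0,0,0,0]}'
python3 go.py 677.9 -66.5 150 8 9
```

```text
time_s: 10.8
ee_pos: [490.5, -14.5, 29.9]
ee_rot: [180.0, 0.0, 50.0]
force: [-0.5, 0.2, 1.0]
gripper_width: 74.7
gripper_force: 0.0
time_s: 11.5
ee_pos: [489.0, -13.4, 30.5]
ee_rot: [-179.9, 0.0, 50.0]
force: [-3.7, 2.8, 5.6]
gripper_width: 43.4
gripper_force: 30.0
time_s: 12.3
ee_pos: [489.1, -13.8, 152.1]
ee_rot: [-179.9, 0.1, 50.0]
force: [-0.3, 0.7, -3.2]
gripper_width: 43.5
gripper_force: 30.0
total [2.696 5.952 0.069] per row of [(8, [0.337, 0.744, 0.009]), (9, [0.3, 0.661, 0.008])] rot [-1.7995e+02  6.0000e-02  5.0030e+01] t 12.3
```

```bash
python3 -m jog '{"jaw":[35,35,35,35,35,35,35,35,35,35],"slide":[[0.2,0.45,0],[0.3,0.7,0],[0.4,0.85,0],[0.4,0.9,0],[0.4,0.9,0],[0.4,0.9,0],[0.4,0.85,0],[0.196,0.402,0],[0,0,0],[0,0,0]],"spin":[0,0,0,0,0,0,0,0,0,0]}'
python3 go.py 677.9 -66.5 31 6
```

```text
time_s: 13.3
ee_pos: [677.1, -66.3, 150.9]
ee_rot: [-179.8, 0.1, 50.0]
force: [-0.4, 0.2, -2.8]
gripper_width: 43.9
gripper_force: 30.0
total [0.012 0.024 3.996] per row of [(6, [0.002, 0.004, 0.666])] rot [-1.7979e+02  1.4000e-01  5.0020e+01] t 13.3
```

```bash
python3 -m jog '{"jaw":[35,35,35,35,35,35,35,35],"slide":[[0,0,0.8],[0,0,0.8],[0,0,0.8],[0,0,0.8],[0,0,0.5],[0,0,0.27],[0,0,0],[0,0,0]],"spin":[0,0,0,0,0,0,0,0]}'
python3 -m jog '{"jaw":[75,75,75,75,75,75,75,75,75,75],"slide":[[0,0,0],[0,0,0],[0,0,0],[0,0,0],[0,0,-0.5],[0,0,-0.8],[0,0,-0.8],[0,0,-0.8],[0,0,-0.8],[0,0,-0.7]],"spin":[0,0,0,0,0,0,0,0,0,0]}'
python3 -m jog '{"jaw":[75,75],"slide":[[0,0,0],[0,0,0]],"spin":[0,0]}'
python3 go.py 648.7 168 165 9 10
```

```text
time_s: 14.1
ee_pos: [679.1, -66.5, 34.9]
ee_rot: [179.9, -0.0, 50.0]
force: [0.5, -0.2, -2.5]
gripper_width: 43.9
gripper_force: 30.0
time_s: 15.1
ee_pos: [678.9, -66.5, 168.8]
ee_rot: [179.9, -0.1, 50.0]
force: [-0.3, -0.9, 0.3]
gripper_width: 74.9
gripper_force: 0.0
time_s: 15.3
ee_pos: [678.5, -66.5, 166.5]
ee_rot: [179.9, -0.0, 50.0]
force: [-0.6, 1.1, -0.5]
gripper_width: 75.0
gripper_force: 0.0
total [ 5.353 -5.783  0.05 ] per row of [(9, [0.595, -0.643, 0.006]), (10, [0.535, -0.578, 0.005])] rot [ 1.7995e+02 -3.0000e-02  5.0020e+01] t 15.3
```

```bash
python3 -m jog '{"jaw":[85,85,85,85,85,85,85,85,85,85],"slide":[[0.6,-0.64,0],[0.67,-0.72,0],[0.67,-0.72,0],[0.67,-0.72,0],[0.67,-0.72,0],[0.67,-0.72,0],[0.67,-0.72,0],[0.6,-0.65,0],[0.133,-0.173,0],[0,0,0]],"spin":[0,0,0,0,0,0,0,0,0,0]}'
python3 -m jog '{"jaw":[85],"slide":[[0,0,0]],"spin":[0]}'
python3 -c "
from h import *
cv2.imwrite('pics/s2.png',cv2.resize(env.grab_frame('side')[80:330,140:360],None,fx=2.4,fy=2.4,interpolation=cv2.INTER_CUBIC)[:,:,::-1])"
python3 go.py 648.7 168 30 6
```

```text
time_s: 16.3
ee_pos: [647.9, 168.5, 164.6]
ee_rot: [-179.9, 0.1, 50.1]
force: [-0.6, -0.8, 0.6]
gripper_width: 84.9
gripper_force: 0.0
time_s: 16.4
ee_pos: [648.5, 167.0, 165.2]
ee_rot: [-180.0, 0.1, 50.0]
force: [-0.7, -0.1, 0.1]
gripper_width: 85.0
gripper_force: 0.0
total [ 0.034 -0.028  4.514] per row of [(6, [0.006, -0.005, 0.752])] rot [-1.800e+02  7.000e-02  4.996e+01] t 16.45
```

View pics/s2.png

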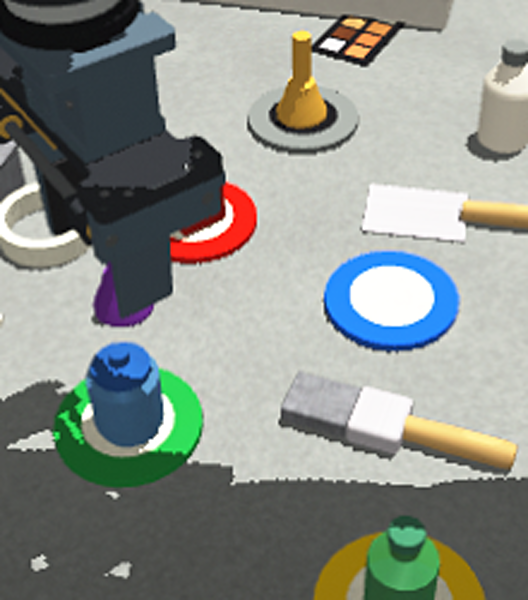

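The blue pad is now free, the bell is upright on grey, and the box base is on red, mostly hidden. The jar at (120,400) is untouched. Descending on the jar.

```bash
python3 -m jog '{"jaw":[85,85,85,85,85,85,85,85],"slide":[[0,0,0.85],[0,0,0.85],[0,0,0.85],[0,0,0.85],[0,0,0.7],[0,0,0.42],[0,0,0],[0,0,0]],"spin":[0,0,0,0,0,0,0,0]}'
python3 -m jog '{"jaw":[43,43,43,43,43,43,43],"slide":[[0,0,0],[0,0,0],[0,0,0],[0,0,0],[0,0,0],[0,0,0],[0,0,0]],"spin":[0,0,0,0,0,0,0]}' 30
python3 -m jog '{"jaw":[43,43,43,43,43,43,43,43],"slide":[[0,0,-0.5],[0,0,-0.8],[0,0,-0.8],[0,0,-0.8],[0,0,-0.8],[0,0,-0.5],[0,0,0],[0,0,0]],"spin":[0,0,0,0,0,0,0,0]}'
python3 go.py 490.5 -8.7 155 9 10
```

```text
time_s: 17.25
ee_pos: [649.4, 167.6, 31.0]
ee_rot: [180.0, -0.0, 50.0]
force: [-0.4, -0.6, 1.0]
gripper_width: 85.1
gripper_force: 0.0
time_s: 17.95
ee_pos: [649.1, 168.0, 30.8]
ee_rot: [180.0, -0.0, 50.0]
force: [-0.2, -2.4, 3.2]
gripper_width: 51.1
gripper_force: 30.0
time_s: 18.75
ee_pos: [648.2, 168.0, 156.1]
ee_rot: [-180.0, 0.0, 50.0]
force: [-0.4, -0.6, -3.5]
gripper_width: 50.9
gripper_force: 30.0
total [-7.89  -0.244  0.036] per row of [(9, [-0.877, -0.027, 0.004]), (10, [-0.789, -0.024, 0.004])] rot [-1.7997e+02  4.0000e-02  5.0030e+01] t 18.75
```

```bash
python3 -m jog '{"jaw":[43,43,43,43,43,43,43,43,43,43],"slide":[[-0.5,-0.02,0],[-0.8,-0.03,0],[-0.9,-0.03,0],[-0.9,-0.03,0],[-0.9,-0.03,0],[-0.9,-0.03,0],[-0.9,-0.03,0],[-0.9,-0.02,0],[-0.7,-0.02,0],[-0.49,0,0]],"spin":[0,0,0,0,0,0,0,0,0,0]}'
python3 -m jog '{"jaw":[43,43,43],"slide":[[0,0,0],[0,0,0],[0,0,0]],"spin":[0,0,0]}'
python3 go.py 490.5 -8.7 31.5 6
```

```text
time_s: 19.75
ee_pos: [489.0, -9.5, 155.1]
ee_rot: [-179.9, 0.1, 50.0]
force: [0.4, 0.2, -2.7]
gripper_width: 51.1
gripper_force: 30.0
time_s: 20.05
ee_pos: [491.8, -8.2, 156.2]
ee_rot: [180.0, -0.0, 50.1]
force: [-0.2, 0.1, -3.3]
gripper_width: 51.0
gripper_force: 30.0
total [-0.042 -0.023  4.156] per row of [(6, [-0.007, -0.004, 0.693])] rot [ 1.7999e+02 -3.0000e-02  5.0050e+01] t 20.05
```

```bash
python3 -m jog '{"jaw":[43,43,43,43,43,43,43,43,43],"slide":[[0,0,0.8],[0,0,0.8],[0,0,0.8],[0,0,0.8],[0,0,0.5],[0,0,0.36],[0,0,0.09],[0,0,0],[0,0,0]],"spin":[0,0,0,0,0,0,0,0,0]}'
python3 -m jog '{"jaw":[85,85,85,85,85,85,85,85,85,85],"slide":[[0,0,0],[0,0,0],[0,0,0],[0,0,0],[0,0,-0.5],[0,0,-0.8],[0,0,-0.8],[0,0,-0.8],[0,0,-0.8],[0,0,-0.7]],"spin":[0,0,0,0,0,0,0,0,0,0]}'
python3 -m jog '{"jaw":[80,80],"slide":[[0,0,0],[0,0,0]],"spin":[0,0]}'
python3 go.py 436 265.2 165 9 10
```

```text
time_s: 20.95
ee_pos: [492.0, -8.6, 32.5]
ee_rot: [179.9, -0.1, 50.0]
force: [0.5, 0.8, -3.1]
gripper_width: 51.3
gripper_force: 30.0
time_s: 21.95
ee_pos: [491.3, -8.7, 165.3]
ee_rot: [179.9, -0.0, 50.0]
force: [-0.2, -0.8, 0.0]
gripper_width: 85.2
gripper_force: 0.0
time_s: 22.15
ee_pos: [490.9, -8.7, 163.7]
ee_rot: [180.0, -0.0, 50.0]
force: [0.5, 0.1, -0.2]
gripper_width: 79.9
gripper_force: 0.0
total [ 5.82  -7.269 -0.045] per row of [(9, [0.647, -0.808, -0.005]), (10, [0.582, -0.727, -0.004])] rot [ 1.7999e+02 -1.0000e-02  5.0020e+01] t 22.15
```

```bash
python3 -m jog '{"jaw":[80,80,80,80,80,80,80,80,80,80],"slide":[[0.4,-0.5,0],[0.64,-0.8,0],[0.64,-0.8,0],[0.64,-0.8,0],[0.64,-0.8,0],[0.64,-0.8,0],[0.64,-0.8,0],[0.64,-0.8,0],[0.5,-0.62,0],[0.44,-0.549,0]],"spin":[0,0,0,0,0,0,0,0,0,0]}'
python3 -m jog '{"jaw":[80,80,80],"slide":[[0,0,0],[0,0,0],[0,0,0]],"spin":[0,0,0]}'
python3 go.py 436 265.2 30 6
```

```text
time_s: 23.15
ee_pos: [434.9, 266.0, 162.0]
ee_rot: [-179.9, 0.2, 50.1]
force: [0.5, -0.5, 0.2]
gripper_width: 79.9
gripper_force: 0.0
time_s: 23.45
ee_pos: [435.9, 264.2, 163.0]
ee_rot: [-180.0, 0.1, 50.0]
force: [0.1, 1.0, 0.3]
gripper_width: 80.1
gripper_force: 0.0
total [ 0.029 -0.019  4.434] per row of [(6, [0.005, -0.003, 0.739])] rot [-1.7999e+02  1.1000e-01  4.9990e+01] t 23.45
```

```bash
python3 -m jog '{"jaw":[80,80,80,80,80,80,80,80],"slide":[[0,0,0.85],[0,0,0.85],[0,0,0.85],[0,0,0.85],[0,0,0.7],[0,0,0.33],[0,0,0],[0,0,0]],"spin":[0,0,0,0,0,0,0,0]}'
python3 -m jog '{"jaw":[35,35,35,35,35,35,35],"slide":[[0,0,0],[0,0,0],[0,0,0],[0,0,0],[0,0,0],[0,0,0],[0,0,0]],"spin":[0,0,0,0,0,0,0]}' 30
python3 -m jog '{"jaw":[35,35,35,35,35,35,35,35],"slide":[[0,0,-0.5],[0,0,-0.8],[0,0,-0.8],[0,0,-0.8],[0,0,-0.8],[0,0,-0.5],[0,0,0],[0,0,0]],"spin":[0,0,0,0,0,0,0,0]}'
python3 go.py 653.5 166.8 155 9 10
```

```text
time_s: 24.25
ee_pos: [436.9, 265.1, 31.5]
ee_rot: [180.0, -0.1, 50.0]
force: [0.0, 0.8, -0.5]
gripper_width: 80.2
gripper_force: 0.0
time_s: 24.95
ee_pos: [436.0, 265.5, 31.2]
ee_rot: [-180.0, -0.0, 50.0]
force: [-2.0, 1.7, 5.0]
gripper_width: 43.6
gripper_force: 30.0
time_s: 25.75
ee_pos: [435.9, 264.7, 156.1]
ee_rot: [180.0, 0.1, 50.0]
force: [0.9, -0.0, -2.0]
gripper_width: 43.6
gripper_force: 30.0
total [2.158 7.657 0.036] per row of [(9, [0.24, 0.851, 0.004]), (10, [0.216, 0.766, 0.004])] rot [1.7999e+02 7.0000e-02 5.0030e+01] t 25.75
```

```bash
python3 -m jog '{"jaw":[35,35,35,35,35,35,35,35,35,35],"slide":[[0.14,0.5,0],[0.22,0.8,0],[0.25,0.88,0],[0.25,0.88,0],[0.25,0.88,0],[0.25,0.88,0],[0.25,0.88,0],[0.25,0.88,0],[0.18,0.65,0],[0.118,0.427,0]],"spin":[0,0,0,0,0,0,0,0,0,0]}'
python3 -m jog '{"jaw":[35,35,35],"slide":[[0,0,0],[0,0,0],[0,0,0]],"spin":[0,0,0]}'
python3 go.py 653.5 166.8 32 6
```

```text
time_s: 26.75
ee_pos: [655.3, 165.4, 154.7]
ee_rot: [-180.0, 0.1, 49.9]
force: [-0.6, 0.5, -3.1]
gripper_width: 43.4
gripper_force: 30.0
time_s: 27.05
ee_pos: [652.8, 167.6, 156.7]
ee_rot: [-180.0, 0.0, 50.1]
force: [-0.1, 0.5, -1.9]
gripper_width: 43.5
gripper_force: 30.0
total [-0.007  0.035  4.155] per row of [(6, [-0.001, 0.006, 0.693])] rot [-1.7995e+02  5.0000e-02  5.0060e+01] t 27.05
```

```bash
python3 -m jog '{"jaw":[35,35,35,35,35,35,35,35,35],"slide":[[0,0,0.8],[0,0,0.8],[0,0,0.8],[0,0,0.8],[0,0,0.5],[0,0,0.36],[0,0,0.09],[0,0,0],[0,0,0]],"spin":[0,0,0,0,0,0,0,0,0]}'
python3 -m jog '{"jaw":[80,80,80,80,80,80,80,80,80,80],"slide":[[0,0,0],[0,0,0],[0,0,0],[0,0,0],[0,0,-0.5],[0,0,-0.8],[0,0,-0.8],[0,0,-0.8],[0,0,-0.8],[0,0,-1]],"spin":[0,0,0,0,0,0,0,0,0,0]}'
python3 -m jog '{"jaw":[70,70],"slide":[[0,0,0],[0,0,0]],"spin":[0,0]}'
python3 go.py 624 -241 180 14 15
```

```text
time_s: 27.95
ee_pos: [654.6, 167.4, 33.6]
ee_rot: [179.9, -0.1, 50.0]
force: [-0.1, 0.6, -1.6]
gripper_width: 43.1
gripper_force: 30.0
time_s: 28.95
ee_pos: [653.4, 167.1, 175.0]
ee_rot: [-180.0, 0.0, 50.0]
force: [0.4, -0.4, 0.2]
gripper_width: 80.2
gripper_force: 0.0
time_s: 29.15
ee_pos: [654.1, 167.3, 175.0]
ee_rot: [179.9, -0.1, 50.0]
force: [-0.5, -0.1, -0.9]
gripper_width: 70.3
gripper_force: 0.0
total [-11.074   7.974  -0.168] per row of [(14, [-0.791, 0.57, -0.012]), (15, [-0.738, 0.532, -0.011])] rot [ 1.7991e+02 -1.1000e-01  5.0020e+01] t 29.15
```

```bash
python3 -m jog '{"jaw":[70,70,70,70,70,70,70,70,70,70],"slide":[[-0.6,0.43,-0.17],[-0.8,0.58,0],[-0.8,0.58,0],[-0.8,0.58,0],[-0.8,0.58,0],[-0.8,0.58,0],[-0.8,0.58,0],[-0.8,0.58,0],[-0.8,0.58,0],[-0.8,0.58,0]],"spin":[0,0,0,0,0,0,0,0,0,0]}'
python3 -m jog '{"jaw":[70,70,70,70,70,70,70,70],"slide":[[-0.8,0.58,0],[-0.8,0.58,0],[-0.8,0.58,0],[-0.6,0.42,0],[-0.274,0.164,0],[0,0,0],[0,0,0],[0,0,0]],"spin":[0,0,0,0,0,0,0,0]}'
python3 -c "
from h import *
cv2.imwrite('pics/t3.png',cv2.resize(env.grab_frame('top')[80:290,100:400],None,fx=2.4,fy=2.4,interpolation=cv2.INTER_CUBIC)[:,:,::-1])"
python3 go.py 624 -241 58 6
```

```text
time_s: 30.15
ee_pos: [632.3, -122.0, 177.1]
ee_rot: [-179.9, 0.1, 50.0]
force: [0.9, 0.3, -0.4]
gripper_width: 69.7
gripper_force: 0.0
time_s: 30.95
ee_pos: [623.8, -239.7, 178.4]
ee_rot: [-180.0, -0.0, 50.1]
force: [0.7, 0.0, 0.4]
gripper_width: 70.0
gripper_force: 0.0
total [-0.028  0.031  4.018] per row of [(6, [-0.005, 0.005, 0.67])] rot [-1.7998e+02 -1.0000e-02  5.0100e+01] t 31.0
```

View pics/t3.png

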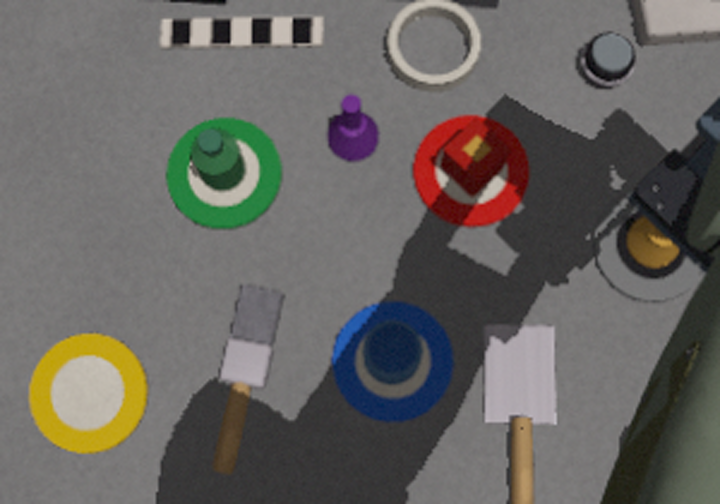

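The box is on red with its lid at (475,147), the jar on blue at (392,350), and the flask on green with its stopper at (209,138). Yellow is free, so the bell is next.

```bash
python3 -m jog '{"jaw":[70,70,70,70,70,70,70,70],"slide":[[0,0,0.8],[0,0,0.85],[0,0,0.85],[0,0,0.85],[0,0,0.5],[0,0,0.15],[0,0,0],[0,0,0]],"spin":[0,0,0,0,0,0,0,0]}'
python3 -m jog '{"jaw":[10,10,10,10,10,10,10,10],"slide":[[0,0,0],[0,0,0],[0,0,0],[0,0,0],[0,0,0],[0,0,0],[0,0,0],[0,0,0]],"spin":[0,0,0,0,0,0,0,0]}' 30
python3 -m jog '{"jaw":[10,10,10,10,10,10,10,10],"slide":[[0,0,-0.5],[0,0,-0.8],[0,0,-0.8],[0,0,-0.8],[0,0,-0.8],[0,0,-0.7],[0,0,0],[0,0,0]],"spin":[0,0,0,0,0,0,0,0]}'
python3 go.py 433.9 264.6 190 20
```

```text
time_s: 31.8
ee_pos: [624.5, -241.0, 59.7]
ee_rot: [179.9, -0.0, 50.1]
force: [-0.3, 0.7, 0.8]
gripper_width: 70.0
gripper_force: 0.0
time_s: 32.6
ee_pos: [623.7, -241.1, 58.5]
ee_rot: [180.0, 0.0, 50.0]
force: [1.1, -0.4, -0.8]
gripper_width: 17.2
gripper_force: 30.0
time_s: 33.4
ee_pos: [623.2, -240.9, 189.6]
ee_rot: [-179.9, 0.0, 50.0]
force: [-0.8, -0.4, -2.9]
gripper_width: 17.5
gripper_force: 30.0
total [ 8.8570e+00 -1.5661e+01 -1.3000e-02] per row of [(20, [0.443, -0.783, -0.001])] rot [-1.7993e+02  3.0000e-02  5.0020e+01] t 33.4
```

```bash
python3 -m jog '{"jaw":[10,10,10,10,10,10,10,10,10,10],"slide":[[0.283,-0.5,0],[0.4525,-0.8,0],[0.4525,-0.8,0],[0.4525,-0.8,0],[0.4525,-0.8,0],[0.4525,-0.8,0],[0.4525,-0.8,0],[0.4525,-0.8,0],[0.4525,-0.8,0],[0.4525,-0.8,0]],"spin":[0,0,0,0,0,0,0,0,0,0]}'
python3 -m jog '{"jaw":[10,10,10,10,10,10,10,10,10],"slide":[[0.4525,-0.8,0],[0.4525,-0.8,0],[0.4525,-0.8,0],[0.4525,-0.8,0],[0.4525,-0.8,0],[0.4525,-0.8,0],[0.4525,-0.8,0],[0.4525,-0.8,0],[0.4525,-0.8,0]],"spin":[0,0,0,0,0,0,0,0,0]}'
python3 -m jog '{"jaw":[10,10,10,10,10],"slide":[[0.283,-0.5,0],[0.146,-0.261,0],[0,0,0],[0,0,0],[0,0,0]],"spin":[0,0,0,0,0]}'
python3 go.py 433.9 264.6 59.5 6
```

```text
time_s: 34.4
ee_pos: [528.8, 8.5, 188.4]
ee_rot: [-179.8, 0.1, 50.0]
force: [1.0, 0.2, -3.0]
gripper_width: 17.4
gripper_force: 30.0
time_s: 35.3
ee_pos: [441.9, 240.3, 188.5]
ee_rot: [-179.9, 0.2, 50.0]
force: [0.8, 0.4, -3.3]
gripper_width: 17.0
gripper_force: 30.0
time_s: 35.8
ee_pos: [434.5, 263.5, 190.2]
ee_rot: [180.0, 0.1, 50.0]
force: [-0.1, -0.3, -2.1]
gripper_width: 17.0
gripper_force: 30.0
total [ 0.014 -0.04   4.356] per row of [(6, [0.002, -0.007, 0.726])] rot [1.7999e+02 5.0000e-02 4.9970e+01] t 35.8
```

```bash
python3 -m jog '{"jaw":[10,10,10,10,10,10,10,10,10],"slide":[[0,0,0.8],[0,0,0.8],[0,0,0.8],[0,0,0.8],[0,0,0.6],[0,0,0.4],[0,0,0.14],[0,0,0],[0,0,0]],"spin":[0,0,0,0,0,0,0,0,0]}'
python3 -m jog '{"jaw":[70,70,70,70,70,70,70,70,70,70],"slide":[[0,0,0],[0,0,0],[0,0,0],[0,0,0],[0,0,-0.5],[0,0,-0.8],[0,0,-0.8],[0,0,-0.8],[0,0,-0.8],[0,0,-1]],"spin":[0,0,0,0,0,0,0,0,0,0]}'
python3 -m jog '{"jaw":[70,70,70,70,70,70,70,70,70,70],"slide":[[-0.45,0.8,0],[-0.45,0.8,0],[-0.45,0.8,0],[-0.45,0.8,0],[-0.45,0.8,0],[-0.45,0.8,0],[-0.45,0.8,0],[-0.45,0.8,0],[-0.45,0.8,0],[-0.45,0.8,0]],"spin":[0,0,0,0,0,0,0,0,0,0]}'
python3 -m jog '{"jaw":[70,70,70,70,70,70,70,70,70,70],"slide":[[-0.45,0.8,0],[-0.45,0.8,0],[-0.45,0.8,0],[-0.45,0.8,0],[-0.45,0.8,0],[-0.45,0.8,0],[-0.45,0.8,0],[-0.45,0.8,0],[-0.45,0.8,0],[-0.45,0.8,0]],"spin":[0,0,0,0,0,0,0,0,0,0]}'
python3 -m jog '{"jaw":[70,70,70,70,70,70,70,70,70,70],"slide":[[-0.6,0.6,0],[-0.6,0.6,0],[-0.6,0.6,0],[-0.6,0.6,0],[-0.6,0.6,0],[0,0,0],[0,0,0],[0,0,0],[0,0,0],[0,0,0]],"spin":[0,0,0,0,0,0,0,0,0,0]}'
python3 - <<'E'
from h import *
f=env.grab_frame("top");cv2.imwrite("pics/t4.png",cv2.resize(f[80:290,100:400],None,fx=2.4,fy=2.4,interpolation=cv2.INTER_CUBIC)[:,:,::-1])
f=env.grab_frame("side");cv2.imwrite("pics/s4.png",cv2.resize(f[120:370,140:360],None,fx=2.4,fy=2.4,interpolation=cv2.INTER_CUBIC)[:,:,::-1])
E
```

```text
time_s: 36.7
ee_pos: [435.1, 264.7, 61.1]
ee_rot: [180.0, -0.1, 50.0]
force: [0.8, -0.2, -2.6]
gripper_width: 17.3
gripper_force: 30.0
time_s: 37.7
ee_pos: [433.8, 264.1, 201.8]
ee_rot: [-180.0, 0.1, 50.0]
force: [0.5, 0.1, -0.0]
gripper_width: 69.9
gripper_force: 0.0
time_s: 38.7
ee_pos: [531.8, 5.7, 201.5]
ee_rot: [180.0, -0.0, 50.0]
force: [-0.0, 0.8, -1.2]
gripper_width: 70.4
gripper_force: 0.0
time_s: 39.7
ee_pos: [629.0, -251.9, 201.3]
ee_rot: [-180.0, 0.0, 50.0]
force: [-0.4, -0.3, -0.1]
gripper_width: 69.9
gripper_force: 0.0
time_s: 40.7
ee_pos: [640.0, -376.7, 201.7]
ee_rot: [180.0, -0.0, 50.1]
force: [-1.1, 0.1, -0.5]
gripper_width: 70.3
gripper_force: 0.0
```

View pics/t4.png

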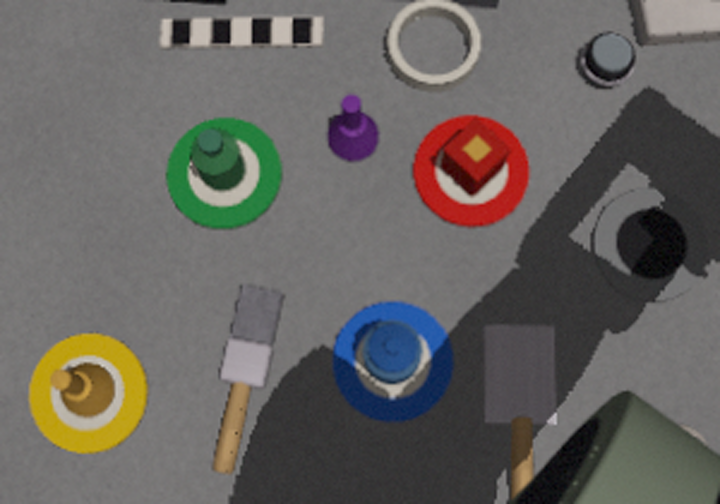

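View pics/s4.png

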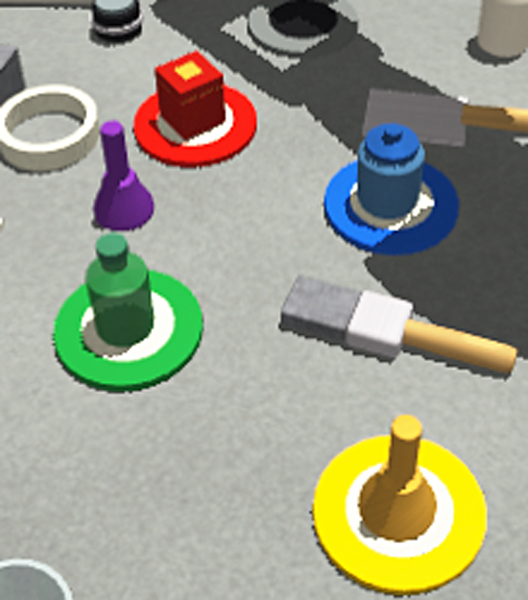

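All four stand upright on their own pads. Checking the centring from these top points.

```bash
python3 - <<'E'
from h import *
z=lambda x,y:(100+(x+.5)/2.4-.5,80+(y+.5)/2.4-.5)
s=lambda x,y:(140+(x+.5)/2.4-.5,120+(y+.5)/2.4-.5)
for n,t,sd,h,p in (("jar",z(392,344),s(392,133),84,(490.5,-8.7)),("bell",z(61,378),s(407,424),98,(433.9,264.6)),("box",z(477,149),s(189,71),62.5,(677.9,-66.5)),("flask",z(209,137),s(112,243),94,(653.5,166.8))):
    print(n,(cast("top",[t],h)-p).round(1),(cast("side",[sd],h)-p).round(1))
print(env.state()["time_s"])
E
```

```text
jar [[4.2 1.8]] [[3.1 7.4]]
bell [[ 3. -1.]] [[ 2.1 -0.3]]
box [[ 2.3 -0.4]] [[1.7 2.2]]
flask [[4.8 1.4]] [[1.6 1.4]]
40.8
```

```bash
python3 -c "
from workcell import env
print(env.job_done())"
```

```text
the job is handed in; nothing more can be done
None
```

I handed the job in at about 41 s: the jar, bell, box and flask stand upright on their own pads. My last camera check put them about 2–8 mm off centre (limit 13 mm), with the jar the furthest off; no verdict came back.

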